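# Press a blank and hold the lever

## Robot

A 7-joint arm with a two-finger parallel gripper is mounted at the origin on the work surface. World frame = base frame: x ahead of the robot, y to its left, z up, the work surface at z = 0. Lengths are in mm, angles in rad, forces in N, time in s.
With the tool pointing down it reaches from about 350 to 900 mm from the base axis. Payload 19.9 kg.
Tool frame: the origin (TCP) lies between the finger pads; the fingertips stand 25 mm ahead of it and the grasp point (between the pads) lies 6 mm ahead of it; z points along the fingers, y is the line along which they close (so a half turn about z gives the same grasp; the last joint's range is limited). The gripper opens to 94 mm and grips with 3 to 60 N. Pads are 16 mm wide; open, the fingers measure 119 mm over their backs; the gripper's body (75 mm by 177 mm) begins 78 mm behind the grasp point.
Start: joints at [-1.31, 0.417, -0.01, 1.614, 0.005, 1.111, -0.053], TCP at [185.764, 596.735, 230.425] pointing down, gripper open.
Joint ranges: [-2.81, 2.81], [-0.39, 2.02], [-1.27, 1.25], [0.06, 2.57], [-1.19, 4.33], [0.19, 2], [-2.82, 2.82]. Speed limits (rad/s): [1.89, 1.89, 2.39, 2.39, 3.01, 3.01, 3.01].

## Interface

Orientations are given as [roll, pitch, yaw] about the fixed x, y, z axes, in that order (R = Rz(yaw) Ry(pitch) Rx(roll)).
In Python, from cell import telemetry, viewer, job gives the robot as it stands.
- The arm moves only by the tool jog_arm, never from a script. Its argument "plan" is a list that holds one entry, the list of rows, each a list of 5 numbers: the shift along the tool's x, y, z in units of 40 mm (1.0 is 40 mm), then the turn about the tool's z in units of 5 degrees (1.0 is 5 degrees), then the opening, from 0 (shut) to 1 (fully open). A call has 1 to 12 rows; each row is the pose to reach, as a shift and turn from the pose commanded when the call began, along the tool's axes at that moment; what a row does not reach only later rows make up. A row lasts 1/12 s, in which the tool goes at most 41.7 mm and 7.16 degrees, less where a joint would pass 70% of its speed; a pose out of reach is approached as far as the arm can. A call with a gripper value outside its range is refused whole. The fingers move at their own pace and stop on an object; "force" is the grip in N (left out, the last holds). Time passes only in rows, so rows that repeat a pose let the fingers close. It gives the time, the measured TCP pose, the force, the opening and the grip force at its end, in the units of the state.
- telemetry.get_state(): the state, without advancing time (a new reading comes with each control period).
- viewer.snapshot(name): name is "scene" or "top"; returns a dict with "color" (420x560x3 uint8, red, green, blue), "vfov" (degrees; the focal length in pixels is half the picture's height over the tangent of half this angle, whatever the lens; pixels are square), "cx", "cy" (the principal point, pixels), "position" and "attitude" of the camera in the world. Camera axes: x right, y up, looking along -z (the intrinsics and any distortion apply to the point x, -y, -z); pixel columns grow to the right and rows downward; lengths in mm; the calibration is good to about 2 mm. A picture is of the moment at which its call begins. There is no depth.
- job.close_job(): hands the job in; it is judged then, once.
The state is a dict: "time": time; "q": joint angles; "dq": joint speeds; "tau": joint torques, N m; "position": TCP position; "tool_rot": TCP orientation; "wrist_force": force on the tool from outside, world axes, zero at the start; "wrist_torque": the same for the moment, N m; "opening": finger opening in mm; "finger_force": force on a finger pad.
Only numpy, scipy, OpenCV 4.12 (cv2) and the standard library are available. Lean on these libraries where they do the work, as an engineer would, in place of code of your own. Each camera call takes 0.05 s, during which the arm holds its last target. There are 200 camera calls.

## Task

Someone left the charcoal soldering block lying on the die of the small lever press: move it off and lay it flat on the bench, clear of the press. Then flip the press's safety catch over to the left (as seen from the robot) until it lies flat, pull the lever by its crossbar fully down to its stop, and finish while still holding the crossbar down there; the program ends in that hold, without letting go. Leave the bur stand, the jar and the steel doming block where they are.

Things in the scene. Friction and masses are not known exactly. Their poses are not given: they have to be found in the camera images.
- press: Fixed grey lever press. Origin on the bench (z=0) under the lever's hinge pin; +x to its back (away from the operator), +y its left, z up; yaw varies. Base plate 20 mm thick, x -175 to 60, y +/-75 mm. On it a 70 mm square steel die centred at x -118, y 0, top 55 mm above the bench, with a flush round copper blank. Two cheeks (x -18 to 42, y +/-25 mm, 96 mm high) carry the lever.
- lever_hinge (a point): Point on the lever's hinge axis (parallel to the press's y), 80 mm above the bench, over the press's origin.
- lever_angle (a joint): Lever angle (rad). 0 = rest, leaning back (press +x) 0.50 from upright; grows as it is pulled forward (-x) and down; 2.07 = stop: lever level, punch on the blank. A spring returns it to 0 if let go: pull at the crossbar grows from about 3 N to about 9 N at the stop. The upright catch blocks it within 0.1; the block on the die stops it short.
- bar_mid (a point): Middle of the lever's crossbar: round steel bar, 16 mm thick, 190 mm long along the press's y, with 20 mm thick black end caps. 165 mm from the hinge axis. The stem (16 mm wide) meets it at mid-bar: grip beside it, e.g. y -55 mm. At rest 79 mm behind the hinge, 225 mm above the bench; at the stop 165 mm in front, 80 mm up. Turns with the lever.
- catch (a joint): Angle of the safety catch (rad): 0 = upright in front of the lever (locked); grows as it is flipped over sideways to the press's left (+y); 1.571 = lying flat to the left (free), at its stop. Stiff hinge: it stays where it is left and takes about 1 N at the knob.
- catch_hinge (a point): Point on the catch's hinge axis (parallel to the press's x), at x = -45, y = 0, z = 38 mm in the press's frame; it does not move.
- catch_knob (a point): Centre of the black ball (18 mm diameter) at the free end of the catch, 85 mm from catch_hinge. The catch is a steel strip 14 mm wide and 8 mm thick; from just below the ball a 10 mm round stop arm slants back and up to the lever, its end plate 74 mm behind the strip and up to 137 mm from the hinge axis; it flips over with the strip.
- lever: The whole lever: flat steel stem (16 mm wide, 14 mm thick), T crossbar at its end and a round punch (32 mm) on its front face, 118 mm from the hinge. Origin on the hinge axis; at lever_angle 0 its axes are those of the press, and it turns with the lever about y.
- block: Black charcoal soldering block, loose, 46 x 100 x 32 mm along its own x, y, z, about 0.15 kg, lying flat on the die with its long side roughly across the press. Origin at the centre of its underside (55 mm above the bench at the start).
- bur_stand: Round stepped wooden stand with brass-shanked burs, 100 mm diameter, up to 90 mm high. Origin at the centre of its underside. Leave alone.
- jar: Small glass jar with a steel lid, 60 mm diameter, 75 mm high. Origin at the centre of its underside. Leave alone.
- doming_block: Steel doming block, a 50 mm cube with round hollows. Origin at the centre of its underside. Leave alone.

How it is judged:
By the outcome, as a careful person would: the job done as asked, in the order asked, and still so for the second after the job is handed in, while the arm keeps its last pose, push and grip.
It also fails if it takes over 69 s, if anything falls off the work surface, if the arm or the gripper's body presses on something with over 40 N, if the wrist force passes 120 N, or if a joint passes its speed limit or range.

## Working session

There is one attempt and no reset: what is moved stays moved. The work goes in short steps, Python scripts to look and compute and a tool call to move; the robot and the scene stay as the last step left them, time stands still between calls to the robot, and variables do not carry over. Pictures are saved under pics/ and viewed, at most 10 in all, crops included, and the job is handed in when it is done.

Besides the shell and the picture viewer there is one more tool, called after ">>>" by a JSON object that holds its "op" and its "data", one argument or row to a line. jog_arm: Moves the arm, as the interface text tells. Its arguments: {"type":"object","properties":{"plan":{"type":"array"},"force":{"type":"number"}},"required":["plan"]}

```bash
ls; mkdir -p pics; python3 - <<'E'
from cell import telemetry, viewer
import cv2
s=telemetry.get_state();print(s)
for n in("scene","top"):
    d=viewer.snapshot(n);cv2.imwrite(f"pics/{n}0.png",d["color"][:,:,::-1]);print({k:v for k,v in d.items() if k!="color"})
E
```

```text
pics
{'time': 0.0, 'q': array([-1.31050589,  0.41795325, -0.01030712,  1.61414968,  0.0046802 ,
        1.11064513, -0.05297344]), 'dq': array([-4.70676352e-05,  1.03315983e-03, -1.31079155e-03, -1.90102974e-03,
       -3.06490854e-04,  2.92576429e-04, -4.74964989e-04]), 'tau': array([ 4.12077388e-04, -8.51286006e+01,  6.38646204e-01, -4.25989723e+01,
       -4.88875690e-02,  1.87611615e-02,  1.62979968e-04]), 'position': array([185.67528203, 596.44841397, 229.84845559]), 'tool_rot': array([-3.14046329e+00,  6.74275332e-05,  2.83983192e+00]), 'wrist_force': array([-0.0125222 ,  1.13576602,  0.43000595]), 'wrist_torque': array([-0.02466989,  0.05092354,  0.02628803]), 'finger_force': 0.0, 'opening': 94.14123470247836}
{'vfov': 53.10514609326996, 'cx': 286.35830584419614, 'cy': 215.05594416454832, 'position': array([1051.76602639,  523.15436615,  869.82112758]), 'attitude': array([ 0.71527562, -0.00350515,  2.4434567 ])}
{'vfov': 46.07771505810126, 'cx': 274.53551060271235, 'cy': 215.68269878027934, 'position': array([ 562.72527645,   53.16665216, 1243.34695929]), 'attitude': array([ 0.05257772, -0.00538761, -1.54505751])}
```

View pics/scene0.png

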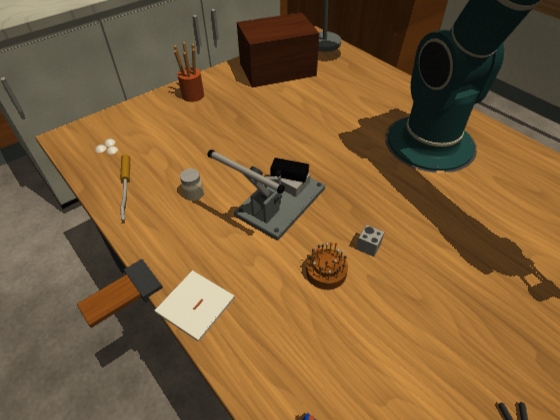

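View pics/top0.png

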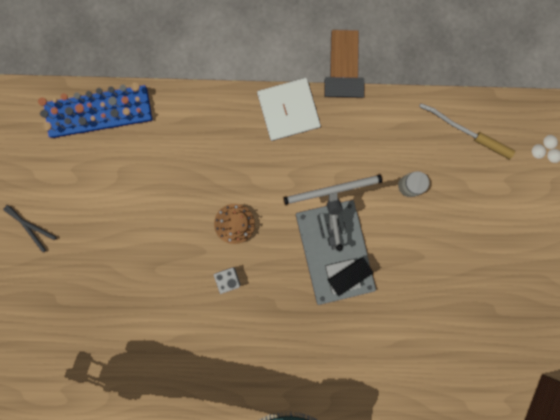

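```bash
python3 - <<'E'
import cv2
a=cv2.imread("pics/top0.png")[165:310,270:440];cv2.imwrite("pics/topc.png",cv2.resize(cv2.convertScaleAbs(a,alpha=1.5,beta=20),None,fx=4,fy=4,interpolation=2))
a=cv2.imread("pics/scene0.png")[135:245,195:345];cv2.imwrite("pics/scenec.png",cv2.resize(cv2.convertScaleAbs(a,alpha=1.5,beta=20),None,fx=5,fy=5,interpolation=2))
E
```

```text
(no output)
```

View pics/topc.png

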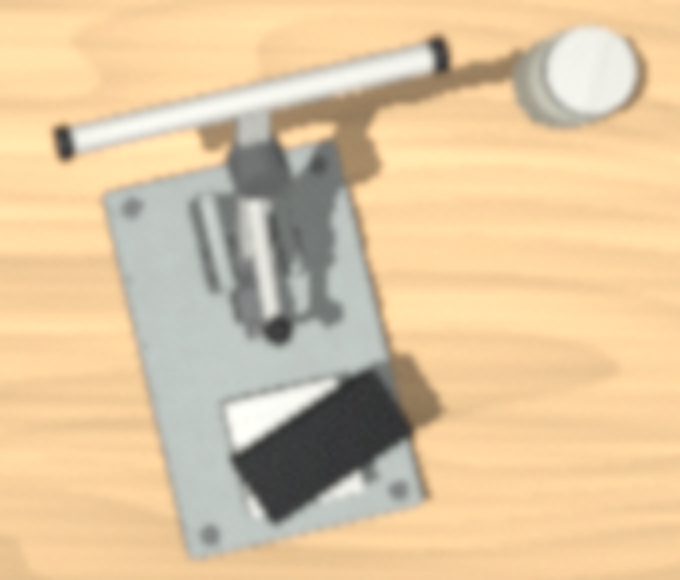

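View pics/scenec.png

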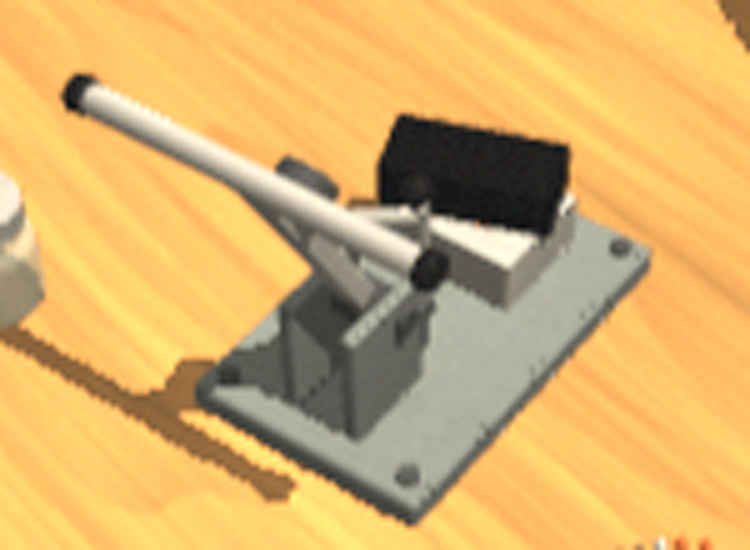

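```bash
cat > geo.py <<'E'
import numpy as np
from scipy.spatial.transform import Rotation as Ro
from scipy.optimize import least_squares
CAM={"scene":(53.10514609326996,286.358,215.056,[1051.766,523.154,869.821],[0.71527562,-0.00350515,2.4434567]),
"top":(46.07771505810126,274.5355,215.6827,[562.725,53.1667,1243.347],[0.05257772,-0.00538761,-1.54505751])}
def proj(c,P):
    v,cx,cy,p,a=CAM[c];f=210/np.tan(np.radians(v/2))
    q=(np.atleast_2d(P)-p)@Ro.from_euler('xyz',a).as_matrix()
    return np.c_[cx+f*q[:,0]/-q[:,2],cy-f*q[:,1]/-q[:,2]]
def place(p,P): # p=x,y,yaw
    P=np.atleast_2d(np.array(P,float));return P@Ro.from_euler('z',p[2]).as_matrix().T+[p[0],p[1],0]
def back(c,uv,z):
    return least_squares(lambda w:(proj(c,[w[0],w[1],z])-uv).ravel(),[600,0]).x
E
cat > fit.py <<'E'
from geo import *
T=lambda L:np.array(L)/4+[270-.4,165-.4]
S=lambda L:np.array(L)/5+[195-.4,135-.4]
M=[[60,75,20],[60,-75,20],[-175,-75,20],[-175,75,20],[79,90,225],[79,-90,225],[-45,0,123]]
mt=T([[105,193],[333,140],[428,498],[190,558],[64,142],[438,55],[277,330]])
ms=S([[412,512],[650,250],[80,92],[430,270],[415,188]]);Ms=[M[i] for i in(0,3,5,4,6)]
f=lambda p:np.r_[(proj("top",place(p,M))-mt).ravel(),(proj("scene",place(p,Ms))-ms).ravel()]
r=least_squares(f,[550,-90,.2],loss='soft_l1');print(r.x,f(r.x).reshape(-1,2).round(1).tolist());p=r.x
B=[[23,50,87],[23,-50,87],[-23,-50,87],[-23,50,87]]
bt=T([[232,460],[373,367],[413,433],[277,524]])
g=lambda b:(proj("top",place(b,B))-bt).ravel()
rb=least_squares(g,[470,-110,.4]);print(rb.x,g(rb.x).round(1))
for n,q in dict(hinge=[0,0,80],die=[-118,0,55],knob=[-45,0,123],bar=[79,-55,225],barstop=[-165,-55,80]).items():print(n,place(p,q).round(1))
print("jar",back("top",T([592,72]),75),"bur",back("top",[236,223],60),"dome",back("top",[227,280],50))
E
python3 fit.py
```

```text
[ 5.99249349e+02 -8.85187741e+01  2.66419017e-01] [[-1.6, -0.7], [-0.1, -1.8], [-0.4, 1.0], [0.1, 0.7], [3.8, -1.1], [-5.5, 0.1], [0.7, -0.6], [0.8, -1.1], [0.7, -1.6], [3.5, 1.5], [-3.4, -2.6], [-0.3, -0.3]]
[ 487.35590786 -132.35101751    0.60578119] [-0.3  0.   0.  -0.3  1.  -0.3 -0.7  0.6]
hinge [[599.2 -88.5  80. ]]
die [[ 485.4 -119.6   55. ]]
knob [[ 555.8 -100.4  123. ]]
bar [[ 689.9 -120.8  225. ]]
barstop [[ 454.6 -185.    80. ]]
jar [ 712.08666674 -290.10669182] bur [605.18386478 140.27963614] dome [468.02617385 158.53302267]
```

```bash
sed -i 's/\[79,90,225\],\[79,-90,225\]/[79,97,225],[79,-97,225]/' fit.py; python3 fit.py | head -3
cat > go.py <<'E'
from geo import *
from cell import telemetry
def rel(x,y,z,yaw):
    s=telemetry.get_state();R=Ro.from_euler('xyz',s["tool_rot"]).as_matrix()
    d=R.T@(np.array([x,y,z])-s["position"])/40
    t=-np.degrees((yaw-s["tool_rot"][2]+np.pi)%(2*np.pi)-np.pi)/5
    print(d.round(3),round(t,2),"F",s["wrist_force"].round(1))
E
python3 -c "
from go import *;rel(487.4,-132.4,160,2.177)"
```

```text
[ 5.99189051e+02 -8.87889999e+01  2.63072183e-01] [[-1.5, -0.8], [0.1, -1.7], [-0.5, 1.2], [-0.1, 0.7], [0.8, -0.4], [-1.9, -0.5], [0.7, -0.6], [0.6, -1.2], [0.8, -1.5], [1.2, 0.2], [-1.0, -1.3], [-0.3, -0.3]]
[ 487.35590786 -132.35101751    0.60578119] [-0.3  0.   0.  -0.3  1.  -0.3 -0.7  0.6]
hinge [[599.2 -88.8  80. ]]
[-12.618 -15.154   1.765] 7.6 F [-0.3  0.1 -0.2]
```

>>> {"op": "jog_arm", "data": {
  "plan": [
    [[-0.6,-0.7,0,0.5,1],[-1.3,-1.5,0,1,1],[-2,-2.3,0,1.5,1],[-2.6,-3.1,0,2,1],[-3.3,-3.9,0,2.5,1],[-4,-4.7,0,3,1],[-4.6,-5.5,0,3.5,1],[-5.3,-6.3,0,4,1],[-6,-7.1,0,4.5,1],[-6.6,-7.9,0,5,1],[-7.3,-8.7,0,5.5,1],[-7.3,-8.7,0,6,1]]
  ]
}}

```text
time: 1.1
position: [363.0, 171.8, 230.6]
tool_rot: [3.141, 0.0, 2.307]
wrist_force: [0.2, -0.1, 0.6]
opening: 93.7
finger_force: 0.0
```

```bash
python3 -c "
from go import *;rel(487.4,-132.4,160,2.177)"
```

```text
[-7.722 -2.803  1.768] 1.49 F [ 0.2 -0.1  0.6]
```

>>> {"op": "jog_arm", "data": {
  "plan": [
    [[-0.6,-0.2,0,0.5,1],[-1.4,-0.5,0,1,1],[-2.2,-0.8,0,1.49,1],[-3,-1.1,0,1.49,1],[-3.8,-1.4,0,1.49,1],[-4.6,-1.7,0.2,1.49,1],[-5.4,-1.95,0.5,1.49,1],[-6.2,-2.25,0.9,1.49,1],[-7,-2.55,1.3,1.49,1],[-7.5,-2.7,1.6,1.49,1],[-7.72,-2.8,1.77,1.49,1],[-7.72,-2.8,1.77,1.49,1]]
  ]
}}

```text
time: 2.1
position: [487.7, -127.4, 158.1]
tool_rot: [-3.139, -0.0, 2.183]
wrist_force: [-0.2, -0.3, 0.1]
opening: 93.9
finger_force: 0.0
```

```bash
python3 - <<'E'
from go import *
rel(487.4,-132.4,86,2.177)
from cell import viewer
import cv2
a=viewer.snapshot("top")["color"][140:320,240:460,::-1];cv2.imwrite("pics/t1.png",cv2.resize(a,None,fx=3,fy=3))
E
```

```text
[-0.099 -0.072  1.803] 0.07 F [-0.2 -0.3  0.1]
```

View pics/t1.png

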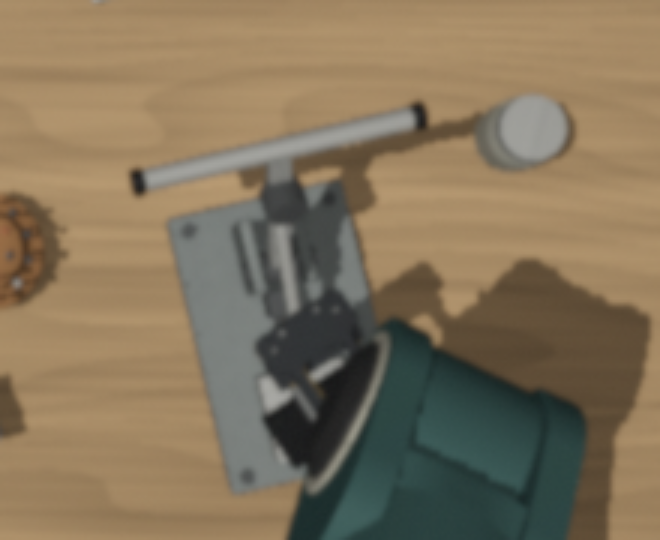

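>>> {"op": "jog_arm", "data": {
  "plan": [
    [[-0.1,-0.07,0.3,0.07,1],[-0.1,-0.07,0.7,0.07,1],[-0.1,-0.07,1.1,0.07,1],[-0.1,-0.07,1.5,0.07,1],[-0.1,-0.07,1.75,0.07,1],[-0.1,-0.07,1.75,0.07,0.3],[-0.1,-0.07,1.75,0.07,0.3],[-0.1,-0.07,1.75,0.07,0.3],[-0.1,-0.07,1.75,0.07,0.3],[-0.1,-0.07,1.75,0.07,0.3],[-0.1,-0.07,1.75,0.07,0.3],[-0.1,-0.07,1.75,0.07,0.3]]
  ],
  "force": 20
}}

```text
time: 3.15
position: [488.5, -130.1, 90.0]
tool_rot: [3.141, 0.0, 2.18]
wrist_force: [-0.8, -0.5, -0.0]
opening: 50.7
finger_force: 0.4
```

>>> {"op": "jog_arm", "data": {
  "plan": [
    [[0,0,0,0,0.3],[0,0,0,0,0.3],[0,0,0,0,0.3],[0,0,0,0,0.3]]
  ],
  "force": 20
}}

```text
time: 3.48
position: [488.3, -130.2, 89.9]
tool_rot: [3.142, -0.0, 2.18]
wrist_force: [-1.7, -0.1, 6.0]
opening: 45.8
finger_force: 20.0
```

>>> {"op": "jog_arm", "data": {
  "plan": [
    [[0,0,-0.3,0,0.3],[0,0,-0.7,0,0.3],[0,0,-1.2,0,0.3],[0,0,-1.7,0,0.3],[0,0,-2.1,0,0.3],[0,0,-2.3,0,0.3],[0,0,-2.3,0,0.3]]
  ]
}}

```text
time: 4.07
position: [489.0, -130.2, 183.5]
tool_rot: [3.139, 0.002, 2.18]
wrist_force: [-0.4, -0.8, -1.1]
opening: 45.7
finger_force: 20.0
```

```bash
python3 -c "
from go import *;rel(440,-310,36.5,2.177)"
```

```text
[-2.979 -3.587  3.671] 0.04 F [-0.4 -0.8 -1.1]
```

>>> {"op": "jog_arm", "data": {
  "plan": [
    [[-0.3,-0.35,0,0,0.3],[-0.75,-0.9,0,0,0.3],[-1.2,-1.5,0,0,0.3],[-1.7,-2.1,0,0,0.3],[-2.2,-2.7,0.3,0,0.3],[-2.7,-3.2,0.9,0,0.3],[-2.9,-3.5,1.5,0,0.3],[-2.98,-3.59,2.1,0,0.3],[-2.98,-3.59,2.7,0,0.3],[-2.98,-3.59,3.1,0,0.3],[-2.98,-3.59,3.35,0,0.3],[-2.98,-3.59,3.4,0,0.3]]
  ]
}}

```text
time: 5.07
position: [437.6, -309.5, 43.7]
tool_rot: [-3.14, -0.003, 2.18]
wrist_force: [-0.5, 0.4, -1.9]
opening: 45.8
finger_force: 20.0
```

>>> {"op": "jog_arm", "data": {
  "plan": [
    [[0,0,0.05,0,0.3],[0,0,0.1,0,0.3],[0,0,0.15,0,0.3],[0,0,0.2,0,0.3],[0,0,0.2,0,0.3],[0,0,0.2,0,0.3]]
  ]
}}

```text
time: 5.57
position: [438.9, -310.0, 38.0]
tool_rot: [3.141, 0.0, 2.18]
wrist_force: [0.1, -0.3, -1.5]
opening: 45.7
finger_force: 20.0
```

>>> {"op": "jog_arm", "data": {
  "plan": [
    [[0,0,0.03,0,0.3],[0,0,0.05,0,0.3],[0,0,0.05,0,0.3]]
  ]
}}

```text
time: 5.82
position: [438.7, -310.0, 35.6]
tool_rot: [-3.142, -0.0, 2.18]
wrist_force: [0.3, -0.4, -1.3]
opening: 45.5
finger_force: 20.0
```

>>> {"op": "jog_arm", "data": {
  "plan": [
    [[0,0,0.03,0,0.3],[0,0,0.05,0,0.3],[0,0,0.05,0,0.3]]
  ]
}}

```text
time: 6.07
position: [439.0, -310.4, 34.4]
tool_rot: [3.141, 0.001, 2.18]
wrist_force: [-4.0, 2.7, 15.7]
opening: 45.7
finger_force: 20.0
```

>>> {"op": "jog_arm", "data": {
  "plan": [
    [[0,0,0,0,0.75],[0,0,0,0,0.75],[0,0,0,0,0.75],[0,0,0,0,0.75],[0,0,-0.5,0,0.75],[0,0,-1.2,0,0.75],[0,0,-2,0,0.5],[0,0,-2.8,0,0],[0,0,-3.6,0,0],[0,0,-4.4,0,0],[0,0,-4.5,0,0],[0,0,-4.5,0,0]]
  ]
}}

```text
time: 7.07
position: [439.6, -310.3, 215.3]
tool_rot: [3.139, 0.003, 2.18]
wrist_force: [-0.2, -0.3, -1.0]
opening: 34.0
finger_force: 0.0
```

```bash
cat >> go.py <<'E'
P=[599.2,-88.8,.263]
def relp(x,y,z,yaw): rel(*place(P,[x,y,z])[0],yaw)
E
python3 - <<'E'
from go import *
s=telemetry.get_state();print(s["q"].round(2),s["position"])
relp(-48,-50,215,3.405)
from cell import viewer
import cv2
a=viewer.snapshot("scene")["color"][60:300,180:500,::-1];cv2.imwrite("pics/s2.png",cv2.resize(a,None,fx=2.4,fy=2.4))
E
```

```text
[-0.03  0.34  0.72  1.87 -0.26  1.03  1.41] [ 439.55129715 -310.33780059  215.33303331]
[1.488 4.89  0.015] -14.03 F [-0.2 -0.3 -1. ]
```

View pics/s2.png

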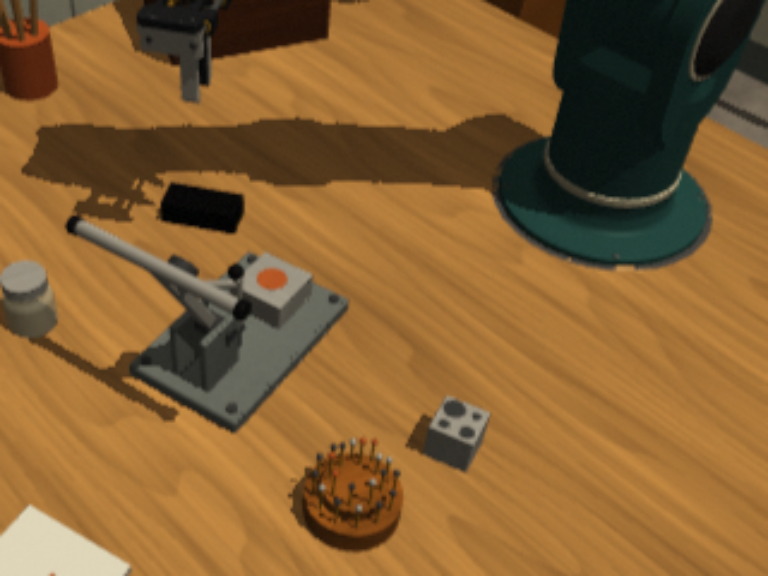

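>>> {"op": "jog_arm", "data": {
  "plan": [
    [[0.1,0.4,0,1.4,0],[0.3,1,0,2.8,0],[0.5,1.7,0,4.2,0],[0.7,2.4,0,5.6,0],[1,3.1,0,7,0],[1.2,3.8,0,8.4,0],[1.4,4.5,0,9.8,0],[1.49,4.89,0,11.2,0],[1.49,4.89,0,12.6,0],[1.49,4.89,0,14,0],[1.49,4.89,0,15.4,0],[1.49,4.89,0,16.8,0]]
  ]
}}

```text
time: 8.12
position: [564.4, -149.1, 211.9]
tool_rot: [-3.14, 0.002, 0.708]
wrist_force: [0.3, 0.2, -0.6]
opening: 0.4
finger_force: 0.0
```

```bash
python3 -c "
from go import *;relp(-48,-50,134,.263);print(telemetry.get_state()['q'])"
```

```text
[0.023 0.035 1.947] 5.1 F [ 0.3  0.2 -0.6]
[-0.51457249  0.53631058  0.98477767  1.76080296 -0.49189352  1.11698282
 -0.23262852]
```

>>> {"op": "jog_arm", "data": {
  "plan": [
    [[0,0,0,1.3,0],[0,0,0,2.6,0],[0,0,0,3.9,0],[0,0,0.2,5.1,0],[0,0,0.7,5.1,0],[0,0,1.2,5.1,0],[0,0,1.7,5.1,0],[0.02,0.03,1.95,5.1,0],[0.02,0.03,1.95,5.1,0]]
  ]
}}

```text
time: 8.87
position: [565.1, -149.5, 132.8]
tool_rot: [-3.141, 0.004, 0.268]
wrist_force: [0.1, 0.5, 1.4]
opening: 0.2
finger_force: 0.0
```

```bash
python3 - <<'E'
from go import *
relp(-48,-50,134,.263);print(telemetry.get_state()['q'])
from cell import viewer
import cv2
a=viewer.snapshot("scene")["color"][120:270,180:380,::-1];cv2.imwrite("pics/s3.png",cv2.resize(a,None,fx=4,fy=4,interpolation=2))
E
```

```text
[ 0.017  0.007 -0.03 ] 0.06 F [0.1 0.5 1.4]
[-0.50661887  0.67999043  0.99797563  1.82305093 -0.66558994  1.02218442
 -0.53951875]
```

View pics/s3.png

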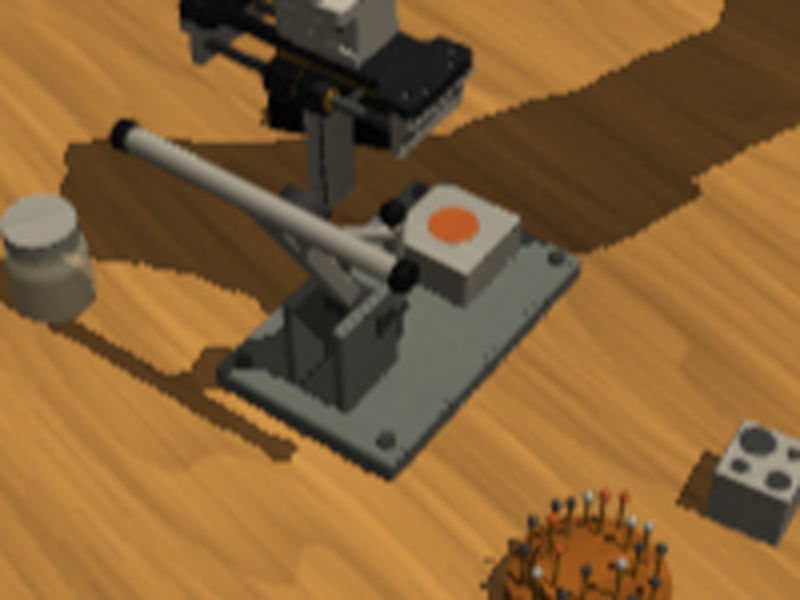

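>>> {"op": "jog_arm", "data": {
  "plan": [
    [[-0.06,-0.3,-0.12,0,0],[-0.06,-0.6,-0.12,0,0],[-0.06,-0.84,-0.12,0,0],[-0.06,-1.08,-0.11,0,0],[-0.06,-1.32,-0.09,0,0],[-0.06,-1.56,0,0,0],[-0.06,-1.79,0.08,0,0],[-0.06,-2,0.21,0,0],[-0.06,-2.19,0.35,0,0],[-0.06,-2.36,0.53,0,0],[-0.06,-2.51,0.73,0,0],[-0.06,-2.51,0.73,0,0]]
  ]
}}

```text
time: 9.92
position: [536.5, -52.0, 104.7]
tool_rot: [-3.141, 0.002, 0.27]
wrist_force: [0.4, 0.4, -0.8]
opening: 0.4
finger_force: 0.0
```

```bash
python3 - <<'E'
from go import *
a=np.radians(87);relp(-51,75*np.sin(a)-4*np.cos(a)-12.5,25+38+75*np.cos(a)+4*np.sin(a),.263);print(telemetry.get_state()['q'])
from cell import viewer
import cv2
a=viewer.snapshot("scene")["color"][120:270,180:380,::-1];cv2.imwrite("pics/s4.png",cv2.resize(a,None,fx=4,fy=4,interpolation=2))
E
```

```text
[ 0.004 -0.258  0.844] 0.08 F [ 0.4  0.4 -0.8]
[-0.70970365  0.65151531  0.9998792   1.95547167 -0.69176252  0.92664051
 -0.656083  ]
```

View pics/s4.png

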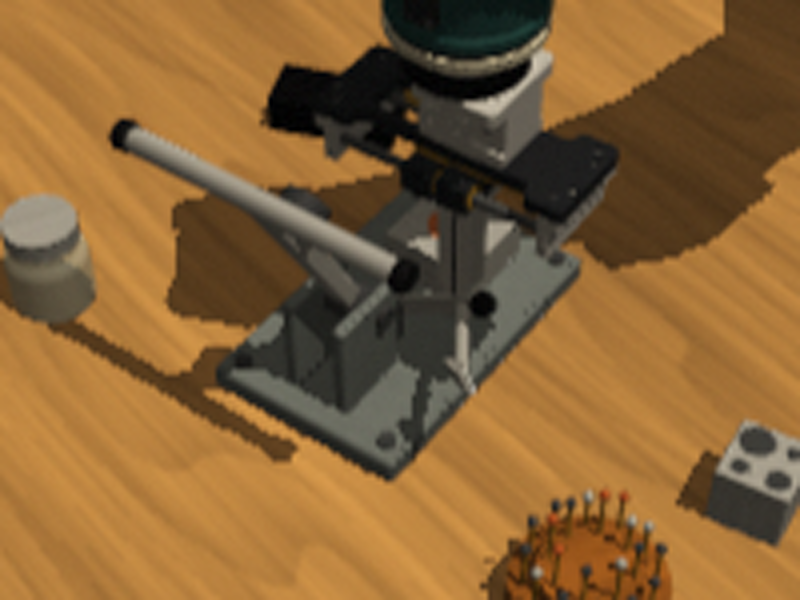

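>>> {"op": "jog_arm", "data": {
  "plan": [
    [[0,-0.08,0.14,0,0],[0,-0.15,0.28,0,0],[0,-0.2,0.42,0,0],[0,-0.24,0.58,0,0],[0,-0.26,0.74,0,0],[0,-0.26,0.84,0,0],[0,-0.26,0.88,0,0],[0,-0.26,0.9,0,0],[0,-0.26,0.9,0,0]]
  ]
}}

```text
time: 10.72
position: [534.6, -43.6, 70.5]
tool_rot: [3.142, 0.0, 0.269]
wrist_force: [-0.0, -0.1, -0.8]
opening: 0.1
finger_force: 0.0
```

>>> {"op": "jog_arm", "data": {
  "plan": [
    [[0,0,0.03,0,0],[0,0,0.06,0,0],[0,0,0.09,0,0],[0,0,0.09,0,0]]
  ]
}}

```text
time: 11.05
position: [535.3, -43.8, 69.0]
tool_rot: [-3.14, -0.002, 0.268]
wrist_force: [-16.7, 5.9, 53.1]
opening: 0.3
finger_force: 26.8
```

>>> {"op": "jog_arm", "data": {
  "plan": [
    [[0,0,-0.3,0,0],[0,0.3,-1,0,0],[0,0.3,-1.9,0,0],[0,0.3,-2.8,0,0],[0,0.3,-3.7,0,0],[0,0.3,-4.6,0,0],[0,0.3,-4.8,0,0],[0,0.3,-4.8,0,0]]
  ]
}}

```text
time: 11.72
position: [538.9, -55.2, 261.2]
tool_rot: [3.141, -0.004, 0.269]
wrist_force: [-1.1, 0.2, -0.1]
opening: 0.3
finger_force: 0.0
```

```bash
python3 - <<'E'
from go import *
relp(79,-55,300,1.834);print(telemetry.get_state()['q'])
for a in(70,80,90):
    r=np.radians(a);print(a,proj("scene",place(P,[-45,85*np.sin(r),38+85*np.cos(r)])).round(1))
from cell import viewer
import cv2
a=viewer.snapshot("scene")["color"][120:270,180:380,::-1];cv2.imwrite("pics/s5.png",cv2.resize(a,None,fx=4,fy=4,interpolation=2))
E
```

```text
[ 3.2    2.598 -0.956] -17.93 F [-1.1  0.2 -0.1]
[-0.86116858  0.45557534  1.19260543  1.81564635 -0.45978816  1.18286957
 -0.82497353]
70 [[302.3 199.7]]
80 [[303.4 204. ]]
90 [[303.6 207.9]]
```

View pics/s5.png

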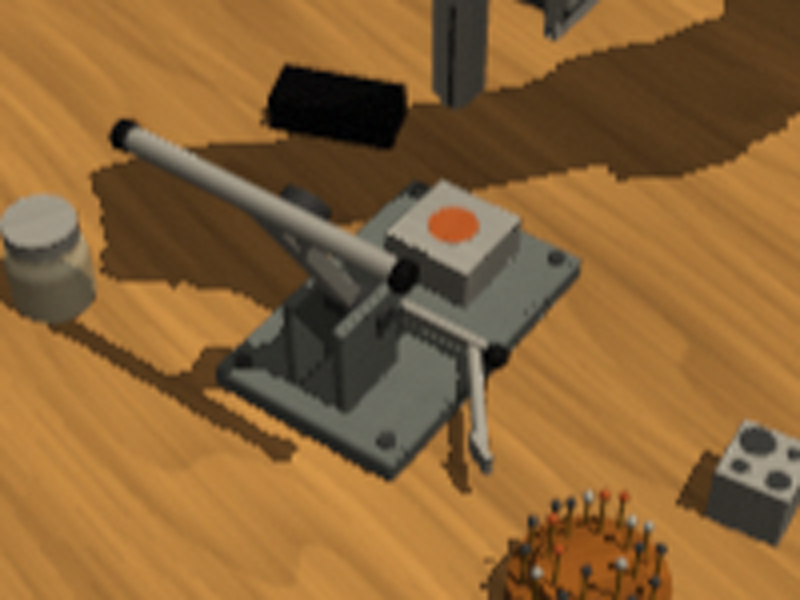

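>>> {"op": "jog_arm", "data": {
  "plan": [
    [[0,0,-0.4,-1.3,0.3],[0,0,-0.9,-2.6,0.5],[0.4,0.3,-1,-4,0.7],[0.9,0.7,-1,-5.4,0.7],[1.5,1.2,-1,-6.8,0.7],[2.1,1.7,-1,-8.2,0.7],[2.7,2.2,-1,-9.6,0.7],[3.1,2.5,-1,-11,0.7],[3.2,2.6,-1,-12.4,0.7],[3.2,2.6,-1,-13.8,0.7],[3.2,2.6,-1,-15.2,0.7],[3.2,2.6,-1,-16.6,0.7]]
  ]
}}

```text
time: 12.77
position: [688.6, -121.5, 296.4]
tool_rot: [-3.139, -0.001, 1.723]
wrist_force: [0.8, -0.5, 0.3]
opening: 65.7
finger_force: 0.0
```

>>> {"op": "jog_arm", "data": {
  "plan": [
    [[0,0,0,-1,0.7],[0,0,0,-1.3,0.7],[0,0,0,-1.3,0.7]]
  ]
}}

```text
time: 13.02
position: [688.6, -121.3, 297.4]
tool_rot: [-3.14, -0.001, 1.83]
wrist_force: [0.2, -0.0, -0.9]
opening: 65.6
finger_force: 0.0
```

```bash
python3 - <<'E'
from go import *
relp(79,-55,231,1.834);print(telemetry.get_state()['q'])
from cell import viewer
import cv2
a=viewer.snapshot("top")["color"][140:290,260:460,::-1];cv2.imwrite("pics/t6.png",cv2.resize(a,None,fx=4,fy=4,interpolation=2))
E
```

```text
[-0.012  0.03   1.659] -0.04 F [ 0.2 -0.  -0.9]
[-0.30516195  0.59255001  0.70435546  1.33893758 -0.3801515   1.34716385
  0.65741751]
```

View pics/t6.png

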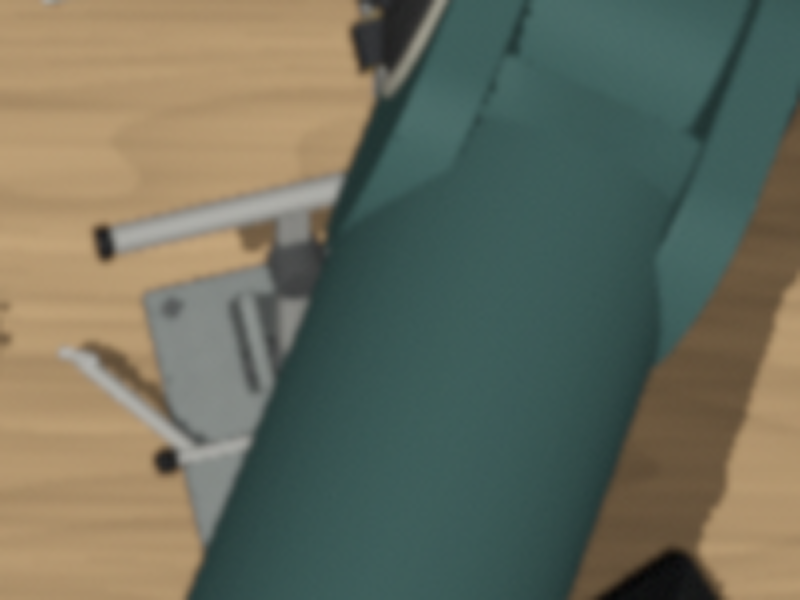

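>>> {"op": "jog_arm", "data": {
  "plan": [
    [[0,0.03,0.4,0,0.7],[0,0.03,0.9,0,0.7],[0,0.03,1.4,0,0.7],[0,0.03,1.66,0,0.7],[0,0.03,1.66,0,0],[0,0.03,1.66,0,0],[0,0.03,1.66,0,0],[0,0.03,1.66,0,0],[0,0.03,1.66,0,0],[0,0.03,1.66,0,0],[0,0.03,1.66,0,0],[0,0.03,1.66,0,0]]
  ],
  "force": 15
}}

```text
time: 14.07
position: [688.8, -121.5, 232.5]
tool_rot: [-3.139, -0.001, 1.83]
wrist_force: [-29.9, -0.0, 15.8]
opening: 16.1
finger_force: 14.5
```

```bash
python3 - <<'E'
from go import *
relp(79,-55,231,1.834)
s=telemetry.get_state();print(s["opening"],s["finger_force"],s["wrist_force"])
for t in np.linspace(0,2.07,20):
    f=t-.5;print(round(t,2),round((-165*np.sin(f)-79.1)/40,2),round((80+144.8-80-165*np.cos(f))/40,2))
E
```

```text
[-0.004  0.026  0.038] -0.04 F [-29.9  -0.   15.8]
16.141171084006604 14.48647141456604 [-2.99362880e+01 -1.92208345e-04  1.58214214e+01]
0.0 0.0 -0.0
0.11 -0.41 -0.19
0.22 -0.83 -0.34
0.33 -1.27 -0.44
0.44 -1.71 -0.5
0.54 -2.16 -0.5
0.65 -2.61 -0.46
0.76 -3.05 -0.36
0.87 -3.48 -0.22
0.98 -3.88 -0.04
1.09 -4.27 0.19
1.2 -4.63 0.46
1.31 -4.96 0.77
1.42 -5.25 1.11
1.53 -5.5 1.48
1.63 -5.72 1.88
1.74 -5.88 2.29
1.85 -6.0 2.73
1.96 -6.08 3.17
2.07 -6.1 3.62
```

>>> {"op": "jog_arm", "data": {
  "plan": [
    [[0,-0.2,-0.1,0,0],[0,-0.42,-0.19,0,0],[0,-0.83,-0.34,0,0],[0,-1.27,-0.44,0,0],[0,-1.27,-0.44,0,0]]
  ],
  "force": 25
}}

```text
time: 14.48
position: [639.7, -134.2, 252.3]
tool_rot: [3.138, -0.001, 1.83]
wrist_force: [4.8, -0.0, 3.5]
opening: 15.3
finger_force: 25.0
```

>>> {"op": "jog_arm", "data": {
  "plan": [
    [[0,-0.2,-0.04,0,0],[0,-0.44,-0.06,0,0],[0,-0.89,-0.06,0,0],[0,-1.34,-0.02,0,0],[0,-1.78,0.08,0,0],[0,-2.21,0.22,0,0],[0,-2.61,0.4,0,0],[0,-3,0.63,0,0],[0,-3.36,0.9,0,0],[0,-3.69,1.21,0,0],[0,-3.69,1.21,0,0]]
  ],
  "force": 30
}}

```text
time: 15.4
position: [496.9, -172.0, 200.9]
tool_rot: [3.14, -0.001, 1.83]
wrist_force: [4.3, 1.8, 4.9]
opening: 15.1
finger_force: 30.0
```

```bash
python3 -c "
from go import *
f=1.31-.5;relp(-165*np.sin(f),-55,86+165*np.cos(f),1.834)"
```

```text
[-0.032  0.024  0.029] -0.05 F [4.3 1.8 4.9]
```

>>> {"op": "jog_arm", "data": {
  "plan": [
    [[0,-0.15,0.16,0,0],[0,-0.29,0.34,0,0],[0,-0.54,0.71,0,0],[0,-0.76,1.11,0,0],[0,-0.92,1.52,0,0],[0,-1.04,1.96,0,0],[0,-1.1,2.2,0,0],[0,-1.12,2.4,0,0],[0,-1.13,2.55,0,0],[0,-1.14,2.65,0,0],[0,-1.14,2.65,0,0]]
  ],
  "force": 40
}}

```text
time: 16.32
position: [452.7, -183.6, 95.3]
tool_rot: [-3.14, -0.002, 1.83]
wrist_force: [-9.1, 1.5, 10.6]
opening: 14.8
finger_force: 40.0
```

```bash
python3 -c "
from go import *
relp(-165,-55,86,1.834)"
```

```text
[-0.038  0.028  0.233] -0.04 F [-9.1  1.5 10.6]
```

>>> {"op": "jog_arm", "data": {
  "plan": [
    [[0,-0.01,0.06,0,0],[0,-0.02,0.12,0,0],[0,-0.02,0.16,0,0],[0,-0.02,0.18,0,0],[0,-0.02,0.18,0,0]]
  ]
}}

```text
time: 16.73
position: [452.3, -183.8, 88.7]
tool_rot: [-3.141, -0.001, 1.83]
wrist_force: [-9.9, 2.2, 10.4]
opening: 15.1
finger_force: 40.0
```

>>> {"op": "jog_arm", "data": {
  "plan": [
    [[0,0,0.03,0,0],[0,0,0.05,0,0],[0,0,0.05,0,0]]
  ]
}}

```text
time: 16.98
position: [452.2, -183.8, 86.7]
tool_rot: [-3.141, -0.001, 1.831]
wrist_force: [-9.0, 2.2, 10.3]
opening: 15.0
finger_force: 40.0
```

>>> {"op": "jog_arm", "data": {
  "plan": [
    [[0,0,0.03,0,0],[0,0,0.05,0,0],[0,0,0.05,0,0]]
  ]
}}

```text
time: 17.23
position: [452.2, -183.8, 84.7]
tool_rot: [-3.14, -0.001, 1.831]
wrist_force: [-9.6, 1.0, 10.6]
opening: 14.8
finger_force: 40.0
```

>>> {"op": "jog_arm", "data": {
  "plan": [
    [[0,0,0.02,0,0],[0,0,0.04,0,0],[0,0,0.04,0,0]]
  ]
}}

```text
time: 17.48
position: [452.2, -183.8, 83.1]
tool_rot: [-3.14, -0.001, 1.83]
wrist_force: [-9.5, 2.5, 10.5]
opening: 14.7
finger_force: 40.0
```

>>> {"op": "jog_arm", "data": {
  "plan": [
    [[0,0,0.02,0,0],[0,0,0.04,0,0],[0,0,0.04,0,0]]
  ]
}}

```text
time: 17.73
position: [452.2, -183.8, 81.5]
tool_rot: [-3.14, -0.001, 1.83]
wrist_force: [-9.3, 1.0, 11.5]
opening: 14.9
finger_force: 40.0
```

```bash
cat > cap.py <<'E'
from go import *
from cell import viewer
import cv2
im=viewer.snapshot("scene")["color"];g=im.max(2)
for t in(1.87,1.92,1.97,2.02,2.07,2.12):
    f=t-.5;print(t,proj("scene",place(P,[-165*np.sin(f),97,80+165*np.cos(f)])).round(1))
u,v=proj("scene",place(P,[-165,97,82]))[0].round().astype(int);w=10
m=(g[v-w:v+w+1,u-w:u+w+1]<45).astype(np.uint8)
n,l,st,c=cv2.connectedComponentsWithStats(m)
for i in range(1,n):print(st[i],c[i]+[u-w,v-w])
print(g[v-w:v+w+1,u-w:u+w+1])
E
python3 cap.py
```

```text
1.87 [[332.4 164.4]]
1.92 [[332.4 166.4]]
1.97 [[332.4 168.4]]
2.02 [[332.2 170.6]]
2.07 [[332.  172.7]]
2.12 [[331.7 175. ]]
[ 9  9  5  6 22] [332.86363636 173.72727273]
[[186 186 185 181 181 180 179 180 179 180 177 176 170 168 168 170 173 174
  176 173 168]
 [178 184 186 182 182 180 181 180 179 178 178 176 176 171 165 168 170 173
  174 176 175]
 [172 175 181 184 183 179 181 179 180 179 178 178 179 177 167 166 166 170
  172 174 176]
 [163 169 172 177 182 181 179 179 177 179 177 178 178 178 174 169 166 168
  167 170 173]
 [158 162 160 167 174 179 180 179 179 177 179 180 177 176 177 174 171 167
  168 170 170]
 [153 154 154 158 163 170 177 178 179 180 178 178 179 177 176 178 177 174
  168 164 167]
 [135 142 150 152 155 159 166 172 178 178 177 177 177 177 178 176 177 178
  174 166 163]
 [113 125 135 142 151 152 155 161 167 175 179 179 177 178 177 178 178 174
  176 176 166]
 [ 86  99 111 123 134 142 147 152 155 162 150 134 139 161 177 177 177 177
  174 176 177]
 [ 70  71  83  99 111 123 133 139 148 147  74  20  51 106 148 174 175 176
  177 176 175]
 [119  92  68  69  82  98 108 120 125 1
[... 240 characters left out ...]
8 165 164 149 136 114  55   7  10  10  21  73 148 165 168 169
  171 172 173]
 [166 170 171 172 166 164 166 165 122  22   6  14  54 142 173 167 166 165
  168 171 173]
 [161 164 168 170 168 167 164 162 159 110  78  64 130 177 176 173 168 164
  164 167 170]
 [154 160 163 165 167 169 168 166 167 161 143 135 171 173 176 175 174 171
  166 165 166]
 [147 151 157 161 163 167 168 168 170 166 163 166 168 171 172 173 174 175
  173 171 168]
 [144 142 150 156 158 163 163 168 169 171 166 160 162 169 170 171 173 174
  175 175 173]
 [152 145 145 150 153 158 160 164 165 170 170 168 164 164 167 168 169 171
  173 175 177]
 [152 156 149 147 149 151 156 159 161 164 167 170 168 166 165 165 166 168
  170 173 174]]
```

>>> {"op": "jog_arm", "data": {
  "plan": [
    [[0,0,0.02,0,0],[0,0,0.04,0,0],[0,0,0.04,0,0]]
  ],
  "force": 50
}}

```text
time: 18.03
position: [452.2, -183.8, 80.2]
tool_rot: [-3.141, -0.002, 1.83]
wrist_force: [-12.8, 2.6, 19.7]
opening: 14.7
finger_force: 50.0
```

```bash
python3 cap.py|sed -n 7p
```

```text
[ 9 10  5  6 23] [332.91304348 174.08695652]
```

>>> {"op": "jog_arm", "data": {
  "plan": [
    [[0,0,0.01,0,0],[0,0,0.025,0,0],[0,0,0.025,0,0],[0,0,0.025,0,0],[0,0,0.025,0,0]]
  ],
  "force": 50
}}

```text
time: 18.5
position: [452.3, -183.9, 79.9]
tool_rot: [-3.141, -0.002, 1.83]
wrist_force: [-19.0, 6.2, 39.8]
opening: 14.9
finger_force: 50.0
```

```bash
python3 cap.py|sed -n 7p
```

```text
[ 8 10  6  6 24] [332.79166667 174.125     ]
```

```bash
python3 -c "
from cell import telemetry,job
s=telemetry.get_state();print(s['wrist_force'],s['position'],s['opening']);print(job.close_job())"
```

```text
[-18.89300591   4.7635008   40.08107266] [ 452.2390782  -183.90982641   79.89255205] 14.88790911838519
the job is handed in; nothing more can be done
None
```

The block is flat on the bench clear of the press, the catch is flipped flat to the left, and I handed the job in at about 18.6 s with the gripper holding the crossbar down at its stop; the bur stand, jar and doming block were not touched. Forces to note: pressing the catch onto its stop gave a brief wrist reading of about 56 N through the fingertips, and the final hold reads about 45 N at the wrist.

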